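Complete the vial row and unclip the sample cassette from its bench dock

TASK

Take the two vials waiting in the white vial block and stand them fully home in the two empty end pockets of the grey cassette, so that its row of four is complete, while the cassette stays clipped in its bench dock. Then pinch the two black catch pads on the cassette's long sides together with the fingers, lift the full cassette straight up until its underside is about 10 cm above where it sat, level and with all four vials in it, and finish there still holding it by the two squeezed catches: do not put it down or let go. Do not push the mortar, the timer, the beaker or the vial block about.

Things in the scene. Friction and masses are not known exactly. Their poses are not given: they have to be found in the camera images.
- dock: fixed grey bench dock, base plate 92 (x) x 152 (y) x 12 mm, origin at the centre of its underside on the bench, y along the row. Cassette seat 14 mm above the origin, 12 mm high corner locators (under 1 mm play). At mid-length of each long side a fixed cheek with the latch bar, 30 mm long (y), 31 to 39 mm from the centre line, top 56 mm above the bench. Dock and vial block may change places.
- cassette: loose grey cassette clipped in the dock, same axes, 33 (x) x 123 (y) x 30 mm without catches, about 0.15 kg empty; origin at the centre of its underside. Four open pockets 27 x 27 mm in a row at y = +45, +15, -15, -45 mm, floor 3 mm, wall tops 30 mm above the origin; the two middle ones hold vials (tops 61 mm above the underside). Rises only 2 mm until both catches are squeezed.
- pocket_left (a point): centre of the floor of the empty end pocket at the cassette's +y end, axes as the cassette; a vial fully home stands with its underside here
- pocket_right (a point): the same for the empty end pocket at the cassette's -y end
- catch_far: spring catch on the far (+x) long side of the cassette, mid-length: a steel lever on a pin 25 mm from the cassette's centre line and 7 mm above its underside (origin), with a nose under the dock's bar and on top a black finger pad 18 (y) x 4 x 26 mm, 47 to 73 mm above the underside. Squeezing the pad in to its 9 mm stop takes 3 N rising to 6 N and frees the nose (7 mm needed); it springs back.
- catch_far_pad (a point): middle of the outer face of the far catch's finger pad, 60 mm above the cassette's underside and at rest 31.5 mm to +x of its centre line (so 63 mm over both pads at rest, 45 mm fully squeezed); x of the cassette's frame points outwards here
- catch_near: spring catch on the near (-x) long side of the cassette, mid-length: a steel lever on a pin 25 mm from the cassette's centre line and 7 mm above its underside (origin), with a nose under the dock's bar and on top a black finger pad 18 (y) x 4 x 26 mm, 47 to 73 mm above the underside. Squeezing the pad in to its 9 mm stop takes 3 N rising to 6 N and frees the nose (7 mm needed); it springs back.
- catch_near_pad (a point): the same point on the near catch's finger pad, at rest 31.5 mm to -x of the cassette's centre line
- vial_block: loose white plastic vial block, 45 (x) x 130 (y) x 36 mm, 0.35 kg, origin at the centre of its underside, y along its row of four pockets, each 37 (x) x 28 (y) mm, floor 6 mm above the bench, wall tops at 36 mm. It holds the two waiting vials; their top 28 mm stand free of it.
- vial_a_mid (a point): glass sample vial with blue screw cap, 23 mm across, 58 mm tall, 18 g; this point is its centre, 29 mm above its underside, z up its axis. Stands in the cassette already.
- vial_b_mid (a point): glass sample vial with blue screw cap, 23 mm across, 58 mm tall, 18 g; this point is its centre, 29 mm above its underside, z up its axis. Stands in the cassette already.
- vial_c_mid (a point): glass sample vial with blue screw cap, 23 mm across, 58 mm tall, 18 g; this point is its centre, 29 mm above its underside, z up its axis. Waits in the vial block (pocket at the block's +y end), to be loaded.
- vial_d_mid (a point): glass sample vial with blue screw cap, 23 mm across, 58 mm tall, 18 g; this point is its centre, 29 mm above its underside, z up its axis. Waits in the vial block (second pocket from the block's -y end), to be loaded.
- mortar: white porcelain mortar, 68 mm across, 44 mm high, a bystander; origin at the centre of its underside
- timer: small white bench timer 58 x 62 x 20 mm, a bystander; origin at the centre of its underside
- beaker: clear 100 ml beaker, 52 mm across, 70 mm high, empty, a bystander; origin at the centre of its underside
Not all that is in view belongs to the job. Leave any green or red look-alike of the part that bears vial_c_mid alone.

How it is judged:
By the outcome, as a careful person would: the job done as asked, in the order asked, and still so for the second after the job is handed in, while the arm keeps its last pose, push and grip.
It also fails if it takes over 64 s, if anything falls off the work surface, if the arm or the gripper's body presses on something with over 40 N, if the wrist force passes 120 N, or if a joint passes its speed limit or range.

ROBOT

A 6-joint arm with a two-finger parallel gripper is mounted at the origin on the work surface; the furniture and walls round the work are solid. World frame = base frame: x ahead of the robot, y to its left, z up, the work surface at z = 0. Lengths are in m, angles in rad, forces in N, time in s.
With the tool pointing down it reaches from about 0.3 to 0.775 m from the base axis. Payload 14.6 kg.
Tool frame: the origin (TCP) lies midway between the tips of the shut fingers; the grasp point (between the pads) lies behind it (r.pinch_z is the z of the grasp point in the tool frame, in m); z points along the fingers, y is the direction in which the jaws open and shut (so a half turn about z gives the same grasp; the last joint's range is limited). The gripper opens to 94 mm and grips with 3 to 60 N. Pads are 16 mm wide; open, the fingers measure 119 mm over their backs; the gripper's body (75 mm by 177 mm) begins 78 mm behind the grasp point.
Start: joints at [-1.182, 0.3, 1.521, -0, 1.321, -0.067], TCP at [0.242, -0.494, 0.205] pointing down, gripper open.
Joint ranges: [-3.03, 3.03], [-0.79, 2.21], [0.23, 2.52], [-1.04, 4.18], [0, 3.07], [-2.55, 2.55]. Speed limits (rad/s): [2.22, 2.22, 2.57, 3.14, 3.14, 3.14].

INTERFACE

Orientations are given as a rotation vector (axis times angle).
In Python, from cell import sensors, vision, finish_job, r gives the robot as it stands.
- The arm moves only by the tool move_arm, never from a script. Its argument "commands" is a list of rows, each a list of 3 entries, a list of its own where there are three numbers: the finger opening in m, from 0 to 0.094, then the shift along the world's x, y, z in m, then the turn about the world's z in rad. A call has 1 to 10 rows; each row shifts and turns the pose as measured when the row begins; what a row does not reach is not made up. A row lasts 1/12 s, in which the tool goes at most 41.7 mm and 7.16 degrees, less where a joint would pass 70% of its speed; a pose out of reach is approached as far as the arm can. A call with a gripper value outside its range is refused whole. The fingers move at their own pace and stop on an object; "newtons" is the grip in N (left out, the last holds). Time passes only in rows, so rows that do not move let the fingers close. It gives the time, the measured TCP pose, the force and the opening at its end, in the units of the state.
- sensors.read_state(): the state, without advancing time (a new reading comes with each control period).
- vision.grab_frame(name): name is "scene" or "top" or "wrist"; returns the picture (384x512x3 uint8, blue, green, red); there is no depth.
- vision.camera_model(name): a dict with "intrinsics" (3x3 intrinsics, pixels), "R" (3x3) and "t" (3): a world point X has camera coordinates R X + t. Camera axes: x right, y down, z forward; pixel columns grow to the right and rows downward; lengths in m; the calibration is good to about 2 mm. The wrist camera is an equidistant fisheye: a pixel r from the principal point sees the ray r / f radians off the axis. A picture is of the moment at which its call begins: read the wrist's pose just before it. camera_model takes no time and is no camera call; for the wrist camera it gives the pose at the moment of the call.
- finish_job(): hands the job in, once; it reports no verdict.
The state is a dict: "time_s": time; "qpos": joint angles; "qd": joint speeds; "joint_torque": joint torques, N m; "position": TCP position; "eef_rot": TCP orientation; "ft_force": force on the tool from outside, world axes, zero at the start; "ft_torque": the same for the moment, N m; "gripper_width": opening from 0.0 (shut) to 1.0 (fully open).
Only numpy, scipy, OpenCV 4.12 (cv2) and the standard library are available. Lean on these libraries where they do the work, as an engineer would, in place of code of your own. Each camera call takes 0.05 s, during which the arm holds its last target. There are 200 camera calls.

## Working session

There is one attempt and no reset: what is moved stays moved. The work goes in short steps, Python scripts to look and compute and a tool call to move; the robot and the scene stay as the last step left them, time stands still between calls to the robot, and variables do not carry over. Pictures are saved under pics/ and viewed, about 8 in all and at most 12, crops included, and the job is handed in when it is done.

Besides the shell and the picture viewer there is one more tool, called after "Request:" by a JSON object that holds its "fn" and its "kwargs". move_arm: Moves the arm, as the interface text tells. Its arguments: {"type":"object","properties":{"commands":{"type":"array","items":{"type":"array"}},"newtons":{"type":"number"}},"required":["commands"]}

```bash
mkdir -p pics; ls; python3 - <<'E'
from cell import sensors, vision, r
import cv2, numpy as np
print(sensors.read_state()); print(r.pinch_z)
a=vision.grab_frame("scene"); b=vision.grab_frame("top")
cv2.imwrite("pics/scene0.png",a); cv2.imwrite("pics/top0.png",b)
for n in("scene","top","wrist"):
    m=vision.camera_model(n); print(n,m)
E
```

```text
pics
{'time_s': 0.0, 'qpos': array([-1.18162479e+00,  3.00460937e-01,  1.52154048e+00,  4.25293791e-06,
        1.32063859e+00, -6.65840398e-02]), 'qd': array([-4.58178903e-05,  1.09843118e-03,  8.10925946e-04,  1.33549017e-03,
       -1.31972119e-03, -2.61432385e-04]), 'joint_torque': array([-7.69614617e-04, -5.31814742e+01, -3.52738738e+01,  7.06952135e-02,
        2.44734687e-02, -1.14033664e-04]), 'position': array([ 0.24199656, -0.49364513,  0.20490906]), 'eef_rot': array([-3.05936895e+00, -7.09484049e-01,  2.57734452e-04]), 'ft_force': array([-0.63974962,  0.14294377, -0.36894911]), 'ft_torque': array([-0.02357772, -0.00759019,  0.02564967]), 'gripper_width': 1.002203077727079}
-0.0188
scene {'intrinsics': array([[433.62003122,   0.        , 253.9335117 ],
       [  0.        , 433.62003122, 191.45040827],
       [  0.        ,   0.        ,   1.        ]]), 'R': array([[ 0.76678214, -0.64172375,  0.01535539],
       [-0.28230004, -0.35860532, -0.88978026],
       [ 0.57649965,  0.67793278, -0.45613079]]), 't': array([-0.46719344,  0.15526806,  0.83718751])}
top {'intrinsics': array([[387.10321583,   0.        , 264.23420593],
       [  0.        , 387.10321583, 187.26507698],
       [  0.        ,   0.        ,   1.        ]]), 'R': array([[ 0.06497117, -0.99788631,  0.00128777],
       [-0.97400072, -0.06369657, -0.21740594],
       [ 0.21702844,  0.01287082, -0.97608043]]), 't': array([-0.14710366,  0.48710256,  0.91216398])}
wrist {'intrinsics': array([[297.31863964,   0.        , 256.82210748],
       [  0.        , 297.31863964, 190.52682094],
       [  0.        ,   0.        ,   1.        ]]), 'R': array([[ 0.44087929, -0.89756559, -0.00120759],
       [-0.86143745, -0.42351046,  0.28029343],
       [-0.25209317, -0.12253531, -0.95991361]]), 't': array([-0.54966473, -0.03083192,  0.39175899])}
```

View pics/top0.png

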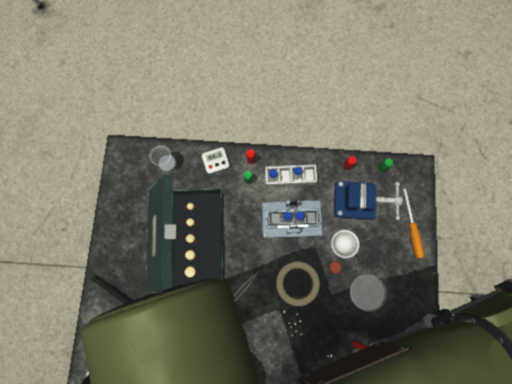

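View pics/scene0.png

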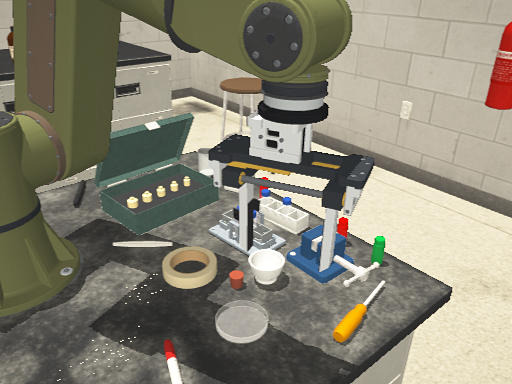

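Top view: the dock with grey cassette is at about (292,218), with blue caps at (288,216) and (299,216). The white block is at (290,174). What could be taken for a waiting vial:
- Blue caps at (273,174) (+y end, so C) and (297,171) (second from the −y end, so D).
- Green look-alikes at (248,176) and (387,164).
- Red look-alikes at (251,155) and (351,161).

By the description I choose the two blue caps in the white block.

```bash
cat > h.py <<'E'
import cv2, numpy as np
from cell import sensors, vision, r
def ray(m,uv,fish=False):
    K=m["intrinsics"]; x=(np.array(uv,float)-[K[0,2],K[1,2]])/K[0,0]
    if fish:
        t=np.linalg.norm(x); d=np.r_[x/max(t,1e-9)*np.sin(t),np.cos(t)]
    else: d=np.r_[x,1]
    return -m["R"].T@m["t"], m["R"].T@d
def onz(m,uv,z,fish=False):
    c,d=ray(m,uv,fish); return c+d*(z-c[2])/d[2]
def proj(m,X,fish=False):
    p=m["R"]@np.array(X)+m["t"]; K=m["intrinsics"]
    if fish:
        n=np.hypot(p[0],p[1]); q=p[:2]/n*np.arctan2(n,p[2])
    else: q=p[:2]/p[2]
    return q*K[0,0]+[K[0,2],K[1,2]]
def blobs(img,lo,hi,amin,roi=None):
    h=cv2.cvtColor(img,cv2.COLOR_BGR2HSV); k=cv2.inRange(h,lo,hi)
    if roi: z=np.zeros_like(k); x0,y0,x1,y1=roi; z[y0:y1,x0:x1]=k[y0:y1,x0:x1]; k=z
    n,l,s,c=cv2.connectedComponentsWithStats(k)
    return [(c[i],s[i]) for i in range(1,n) if s[i,4]>=amin],k
BLUE=((105,120,60),(130,255,255))
E
python3 - <<'E'
from h import *
b=cv2.imread("pics/top0.png"); m=vision.camera_model("top")
for c,s in blobs(b,*BLUE,15,(255,160,330,235))[0]:
    z=.064 if c[1]<195 else .075
    print(c.round(1),s,onz(m,c,z-.004).round(4))
bl,k=blobs(b,(0,0,170),(180,60,255),30,(255,160,325,192)); 
pts=np.column_stack(np.nonzero(k))[:,::-1].astype(np.float32)
P=np.array([onz(m,p,.036)[:2] for p in pts],np.float32); print("block",cv2.minAreaRect(P))
bl,k=blobs(b,(0,0,75),(180,90,255),30,(255,195,330,240)); 
i=max(bl,key=lambda q:q[1][4]); print(i)
pts=np.column_stack(np.nonzero(k))[:,::-1].astype(np.float32)
P=np.array([onz(m,p,.012)[:2] for p in pts],np.float32); print("dock",cv2.minAreaRect(P))
cv2.imwrite("pics/c0.png",cv2.resize(b[140:250,240:420],None,fx=4.4,fy=4.4,interpolation=cv2.INTER_CUBIC))
E
```

```text
[297.6 170.5] [294 167   8   8  47] [ 0.5427 -0.1956  0.06  ]
[272.8 173. ] [269 170   8   7  46] [ 0.532  -0.1341  0.06  ]
[299.5 215. ] [296 211   8   9  54] [ 0.429  -0.2046  0.071 ]
[287.5 215.5] [284 212   8   8  55] [ 0.4259 -0.1757  0.071 ]
block ((0.5386797189712524, -0.18046456575393677), (0.04509748890995979, 0.12906323373317719), 6.3267927169799805)
(array([292.23936529, 216.85887914]), array([ 255,  195,   75,   45, 2962], dtype=int32))
dock ((0.4324393570423126, -0.19145086407661438), (0.1135706678032875, 0.19198152422904968), 3.7400946617126465)
```

View pics/c0.png

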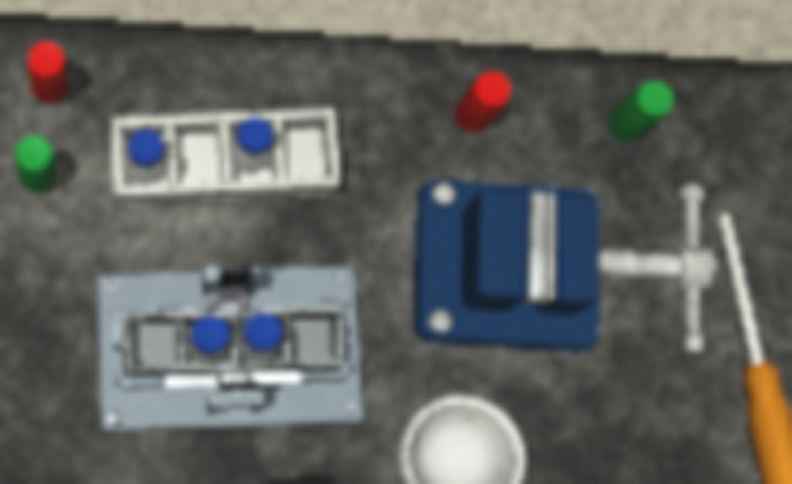

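The close crop confirms it: C is at crop (147,147) in the block's +y end pocket, and D at (255,135) in the second pocket from −y. The dock has open end pockets at (155,345) and (315,340). Next I move over them for a wrist look.

Request:
{"fn": "move_arm", "kwargs": {"commands": [[0.094, [0.0245, 0.0295, 0], 0.122], [0.094, [0.0245, 0.0295, 0], 0.122], [0.094, [0.0245, 0.0295, 0], 0.122], [0.094, [0.0245, 0.0295, 0], 0.122], [0.094, [0.0245, 0.0295, 0], 0.122], [0.094, [0.0245, 0.0295, 0], 0.122], [0.094, [0.0245, 0.0295, 0], 0.122], [0.094, [0.0245, 0.0295, 0], 0.122], [0.094, [0.0245, 0.0295, 0], 0.122], [0.094, [0.0245, 0.0295, 0], 0.122]], "newtons": 15}}

```text
time_s: 0.93
position: [0.4895, -0.1875, 0.2019]
eef_rot: [-2.071, -2.356, 0.006]
ft_force: [1.0, -0.9, 0.3]
gripper_width: 1.0
```

Request:
{"fn": "move_arm", "kwargs": {"commands": [[0.094, [0, 0, 0], 0], [0.094, [0, 0, 0], 0]]}}

```text
time_s: 1.1
position: [0.4927, -0.1816, 0.2011]
eef_rot: [-2.052, -2.371, 0.006]
ft_force: [-0.3, -0.8, -0.2]
gripper_width: 0.997
```

```bash
python3 - <<'E'
from h import *
m=vision.camera_model("wrist"); s=sensors.read_state(); w=vision.grab_frame("wrist"); cv2.imwrite("pics/w1.png",w)
import pickle; pickle.dump((m,s),open("w1.pkl","wb"))
print(s["position"],s["eef_rot"])
for c,st in blobs(w,*BLUE,60)[0]: print(c.round(1),st,onz(m,c,.064,1).round(4),onz(m,c,.075,1).round(4))
E
```

```text
[ 0.49269773 -0.18157848  0.20106836] [-2.05211766 -2.37106791  0.00564246]
[300.4 142.7] [292 134  18  18 252] [ 0.5308 -0.1326  0.064 ] [ 0.5291 -0.1315  0.075 ]
[198.9 167.9] [190 159  19  19 273] [ 0.4254 -0.176   0.064 ] [ 0.4274 -0.1734  0.075 ]
[199.4 193.6] [191 185  18  18 261] [ 0.4287 -0.2053  0.064 ] [ 0.4305 -0.2017  0.075 ]
[301.  197.1] [293 189  17  17 235] [ 0.5424 -0.1926  0.064 ] [ 0.5403 -0.1895  0.075 ]
[240.3 275.4] [ 207  246   70   57 2729] [ 0.4878 -0.3043  0.064 ] [ 0.4876 -0.2972  0.075 ]
```

View pics/w1.png

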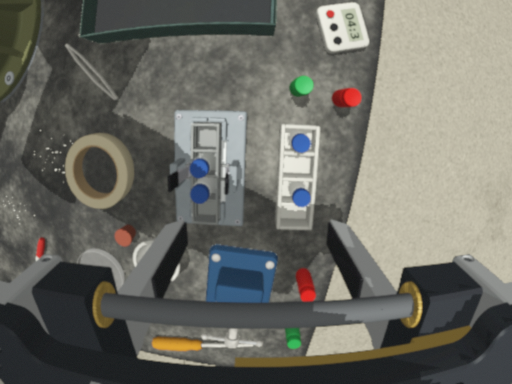

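```bash
python3 - <<'E'
from h import *
import pickle
m,s=pickle.load(open("w1.pkl","rb")); w=cv2.imread("pics/w1.png")
h=cv2.cvtColor(w,cv2.COLOR_BGR2HSV); print(h[115,180],h[218,240],h[150,182],h[100,150],h[128,285])
def rect(lo,hi,roi,z):
    bl,k=blobs(w,lo,hi,1,roi); k=cv2.morphologyEx(k,cv2.MORPH_OPEN,np.ones((3,3),np.uint8))
    cs=max(cv2.findContours(k,0,cv2.CHAIN_APPROX_NONE)[0],key=cv2.contourArea)
    print(cv2.minAreaRect(cs))
    P=np.array([onz(m,p,z,1)[:2] for p in cs[:,0]],np.float32)*1000
    r_=cv2.minAreaRect(P);print(r_); print(cv2.boxPoints(cv2.minAreaRect(cs)).round(0).tolist()); return k
k=rect((95,25,105),(125,90,255),(165,100,260,235),.012)
k2=rect((0,0,150),(180,60,255),(270,115,325,235),.036)
o=np.hstack([w[95:240,160:335],cv2.cvtColor((k|k2)[95:240,160:335],8)])
cv2.imwrite("pics/w1c.png",cv2.resize(o,None,fx=2.28,fy=3,interpolation=cv2.INTER_CUBIC) if 0 else cv2.resize(np.vstack([w[95:240,160:335]]),None,fx=4,fy=4,interpolation=cv2.INTER_CUBIC))
E
```

```text
[120   4 210] [ 98  17 120] [ 94  14 142] [ 30  18 111] [ 30  13 192]Traceback (most recent call last):
  File "<stdin>", line 11, in <module>
  File "<stdin>", line 7, in rect
ValueError: max() iterable argument is empty
```

```bash
python3 - <<'E'
from h import *
import pickle
m,s=pickle.load(open("w1.pkl","rb")); w=cv2.imread("pics/w1.png")
def rect(lo,hi,roi,z):
    bl,k=blobs(w,lo,hi,1,roi)
    k=cv2.morphologyEx(k,cv2.MORPH_OPEN,np.ones((3,3),np.uint8))
    k=cv2.morphologyEx(k,cv2.MORPH_CLOSE,np.ones((5,5),np.uint8))
    cs=max(cv2.findContours(k,0,cv2.CHAIN_APPROX_NONE)[0],key=cv2.contourArea)
    P=np.array([onz(m,p,z,1)[:2] for p in cs[:,0]],np.float32)*1000
    print(cv2.minAreaRect(P)); return k
k=rect((80,8,100),(125,60,255),(168,105,252,230),.012)
k2=rect((0,0,150),(180,60,255),(274,118,325,235),.036)
o=w.copy(); o[cv2.Canny(k|k2,50,150)>0]=(0,0,255)
o=np.hstack([w[95:240,165:330],o[95:240,165:330]])
cv2.imwrite("pics/w1c.png",cv2.resize(o,None,fx=2.4,fy=2.4,interpolation=cv2.INTER_CUBIC))
E
```

```text
((426.11590576171875, -188.43978881835938), (97.69740295410156, 149.99732971191406), 5.738365650177002)
((536.3653564453125, -167.44479370117188), (54.381797790527344, 121.59211730957031), 8.822592735290527)
```

View pics/w1c.png

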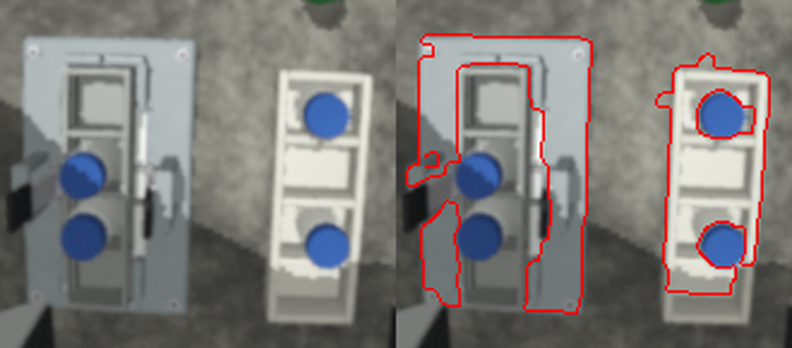

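```bash
python3 - <<'E'
from h import *
import pickle
m,s=pickle.load(open("w1.pkl","rb"))
f=lambda u,v,z:onz(m,(165+u/2.4,95+v/2.4),z,1)[:2]*1000
C=[f(24,38,.012),f(194,38,.012),f(187,312,.012),f(22,310,.012)]
print(np.round(C,1),np.mean(C,0)); 
for a,b in((0,3),(1,2)): d=C[a]-C[b]; print(np.hypot(*d),np.degrees(np.arctan2(-d[0],d[1])))
for a,b in((1,0),(2,3)): d=C[a]-C[b]; print(np.hypot(*d),np.degrees(np.arctan2(d[1],d[0])))
B=[f(279,72,.036),f(371,76,.036),f(352,323,.036),f(267,320,.036)]; print(np.round(B,1),np.mean(B,0))
for a,b in((0,3),(1,2)): d=B[a]-B[b]; print(np.hypot(*d),np.degrees(np.arctan2(-d[0],d[1])))
E
```

```text
[[ 377.3 -119.1]
 [ 466.1 -108.7]
 [ 482.5 -257.7]
 [ 388.2 -271.7]] [ 428.52563124 -189.28949699]
153.02322126641192 4.118148396464368
149.89720348326412 6.305271369965897
89.43528589040272 6.702656042027223
95.3423071894495 8.490146260954008
[[ 509.7 -118.4]
 [ 554.5 -112.9]
 [ 569.8 -241.4]
 [ 524.6 -245.9]] [ 539.65215943 -179.65343395]
128.28551267349846 6.649723312169398
129.4277935167197 6.811963058368934
```

Request:
{"fn": "move_arm", "kwargs": {"commands": [[0.094, [0.018, 0.022, -0.02], -0.043], [0.094, [0.016, 0.02, -0.025], 0], [0.094, [0, 0, -0.025], 0], [0.094, [0, 0, 0], 0], [0.094, [0, 0, 0], 0]]}}

```text
time_s: 1.57
position: [0.5257, -0.1432, 0.13]
eef_rot: [-2.122, -2.311, 0.005]
ft_force: [0.7, -1.2, 1.0]
gripper_width: 0.997
```

Request:
{"fn": "move_arm", "kwargs": {"commands": [[0.07, [0.0055, 0.01, -0.03], 0.022], [0.07, [0, 0, -0.03], 0], [0.07, [0, 0, -0.01], 0], [0.07, [0, 0, 0], 0], [0.07, [0, 0, 0], 0]]}}

```text
time_s: 1.98
position: [0.5322, -0.139, 0.0657]
eef_rot: [2.106, 2.326, -0.0]
ft_force: [-0.3, 0.4, 0.4]
gripper_width: 0.747
```

```bash
python3 - <<'E'
from h import *
m=vision.camera_model("wrist"); s=sensors.read_state(); w=vision.grab_frame("wrist"); cv2.imwrite("pics/w2.png",w)
print(s["position"],s["eef_rot"])
for c,st in blobs(w,*BLUE,100,(0,0,512,260))[0]: print(c.round(1),st,onz(m,c,.064,1).round(4),onz(m,c,.075,1).round(4))
E
```

```text
[ 0.53215143 -0.13895261  0.06573488] [ 2.10599118e+00  2.32590484e+00 -2.47588676e-04]
[259.  220.2] [244 205  30  31 741] [ 0.5317 -0.1306  0.064 ] [ 0.5312 -0.1262  0.075 ]
[111.6 254.6] [ 98 248  28  12 240] [ 0.4245 -0.1715  0.064 ] [ 0.4304 -0.1646  0.075 ]
```

View pics/w2.png

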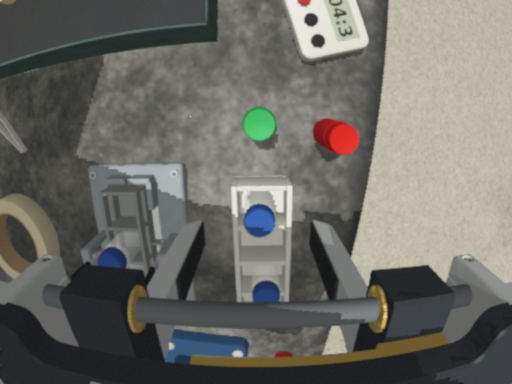

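Cap C sits at (259,220), centred between the finger tips in x and about 7 mm further +y. I shift, descend and grip.

Request:
{"fn": "move_arm", "kwargs": {"commands": [[0.07, [0, 0.006, -0.008], 0], [0.07, [0, 0, -0.012], 0], [0.07, [0, 0, -0.003], 0], [0.07, [0, 0, 0], 0], [0.07, [0, 0, 0], 0]]}}

```text
time_s: 2.45
position: [0.5341, -0.1337, 0.0456]
eef_rot: [2.103, 2.32, 0.004]
ft_force: [-0.1, -1.0, 0.2]
gripper_width: 0.747
```

Request:
{"fn": "move_arm", "kwargs": {"commands": [[0.07, [-0.002, 0.0012, -0.0062], 0], [0.07, [0, 0, 0], 0], [0.015, [0, 0, 0], 0], [0.015, [0, 0, 0], 0], [0.015, [0, 0, 0], 0], [0.015, [0, 0, 0], 0], [0.015, [0, 0, 0], 0], [0.015, [0, 0, 0], 0]], "newtons": 15}}

```text
time_s: 3.12
position: [0.5323, -0.1324, 0.0394]
eef_rot: [2.102, 2.319, 0.005]
ft_force: [-0.0, 0.3, 0.3]
gripper_width: 0.353
```

Request:
{"fn": "move_arm", "kwargs": {"commands": [[0.015, [0, 0, 0], 0], [0.015, [0, 0, 0], 0], [0.015, [0, 0, 0], 0], [0.015, [0, 0, 0], 0], [0.015, [0, 0, 0], 0]]}}

```text
time_s: 3.53
position: [0.5324, -0.1325, 0.0396]
eef_rot: [2.102, 2.319, 0.005]
ft_force: [0.6, -0.4, 0.2]
gripper_width: 0.224
```

Request:
{"fn": "move_arm", "kwargs": {"commands": [[0.015, [0, 0, 0.02], 0], [0.015, [0, 0, 0.03], 0], [0.015, [0, 0, 0.03], 0], [0.015, [0, 0, 0.01], 0], [0.015, [0, 0, 0], 0], [0.015, [0, 0, 0], 0]]}}

```text
time_s: 4.03
position: [0.5307, -0.132, 0.1312]
eef_rot: [2.104, 2.321, 0.003]
ft_force: [-0.4, 0.2, -0.9]
gripper_width: 0.225
```

```bash
python3 - <<'E'
from h import *
m=vision.camera_model("wrist"); s=sensors.read_state(); w=vision.grab_frame("wrist"); cv2.imwrite("pics/w3.png",w)
print(s["position"],s["eef_rot"],s["gripper_width"])
for c,st in blobs(w,*BLUE,100,(0,0,512,280))[0]: print(c.round(1),st,onz(m,c,s["position"][2]+.025,1).round(4),onz(m,c,.075,1).round(4))
E
```

```text
[ 0.53073812 -0.13195178  0.13118498] [2.10440045 2.32141901 0.00279857] 0.22544733493780622
[142.2 234.6] [132 224  22  22 373] [ 0.4603 -0.1298  0.1562] [ 0.4286 -0.1717  0.075 ]
[257.8 249.2] [ 239  229   37   43 1162] [ 0.53   -0.1311  0.1562] [ 0.535  -0.1737  0.075 ]
[147.  261.3] [137 251  21  22 352] [ 0.4625 -0.1481  0.1562] [ 0.4318 -0.1997  0.075 ]
```

View pics/w3.png

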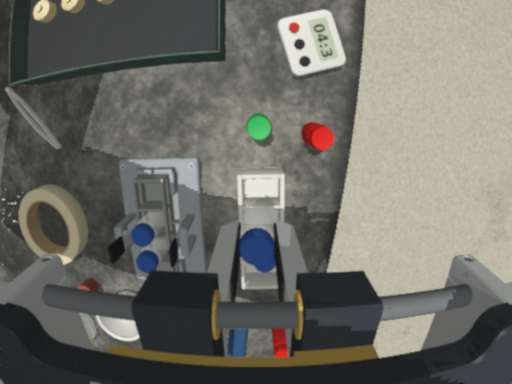

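The vial is held and centred (its cap is at (258,249)). Next is a near-vertical look at the cassette's +y end, with the TCP over the −y end.

Request:
{"fn": "move_arm", "kwargs": {"commands": [[0.015, [-0.02, -0.02, 0.01], 0], [0.015, [-0.025, -0.025, 0], 0], [0.015, [-0.025, -0.025, 0], 0], [0.015, [-0.02, -0.02, 0], 0.0], [0.015, [0, 0, 0], 0], [0.015, [0, 0, 0], 0]]}}

```text
time_s: 4.58
position: [0.434, -0.2226, 0.1317]
eef_rot: [-2.104, -2.327, 0.003]
ft_force: [-0.5, 0.1, -0.4]
gripper_width: 0.221
```

```bash
python3 - <<'E'
from h import *
import pickle
m=vision.camera_model("wrist"); s=sensors.read_state(); w=vision.grab_frame("wrist"); cv2.imwrite("pics/w4.png",w)
pickle.dump((m,s),open("w4.pkl","wb"))
print(s["position"],s["eef_rot"],s["gripper_width"],-m["R"].T@m["t"])
p=proj(m,(.4241,-.1444,.044),1); print(p)
u,v=p.astype(int)-[75,60]; u=max(u,0); v=max(v,0); print(u,v)
cv2.imwrite("pics/w4c.png",cv2.resize(w[v:v+140,u:u+190],None,fx=4.2,fy=4.2,interpolation=cv2.INTER_CUBIC))
E
```

```text
[ 0.43397871 -0.22263071  0.13165374] [-2.10405467 -2.32679523  0.00257651] 0.2210411522265005 [ 0.42561742 -0.14219278  0.31092514]
[256.28904811 109.13113272]
181 49
```

View pics/w4c.png

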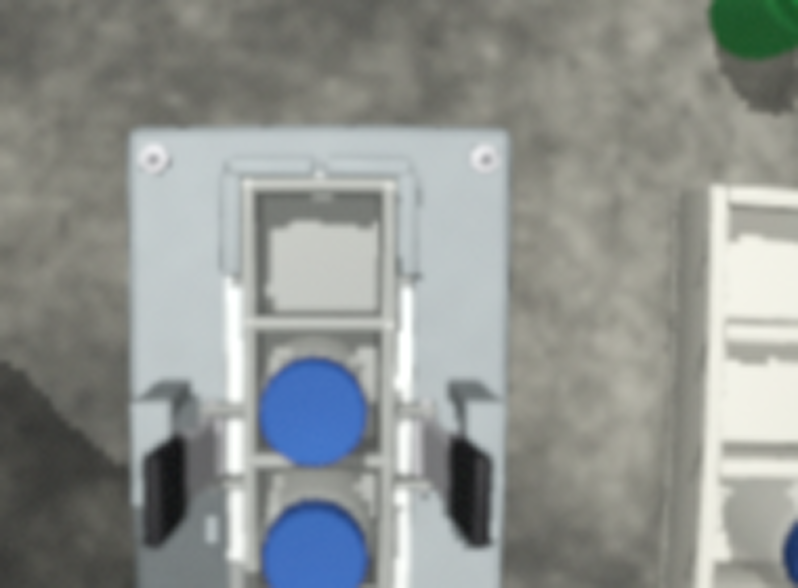

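View w4c: the empty +y pocket's inner rim is at about (254–384, 191–318) in the crop, the vial caps at (312,412) and (314,553), and the black pads at (163,490) and (470,490).

```bash
python3 - <<'E'
from h import *
import pickle
m,s=pickle.load(open("w4.pkl","rb"))
f=lambda u,v,z:onz(m,(181+(u-1.6)/4.2,49+(v-1.6)/4.2),z,1)[:2]*1000
P=[f(*q,.044) for q in((254,191),(384,191),(384,318),(254,318))]
print("pocket",np.round(P,1),np.mean(P,0), np.hypot(*(P[1]-P[0])),np.hypot(*(P[3]-P[0])))
O=[f(243,181,.044),f(396,181,.044)]; print("outer",O,np.hypot(*(O[1]-O[0])))
D=[f(131,129,.012),f(508,129,.012)]; d=D[1]-D[0]; print("dock",D,np.hypot(*d),np.degrees(np.arctan2(d[1],d[0])))
for q in((312,412),(314,553)): print("cap",f(*q,.075))
a=np.radians(6); X=np.array([np.cos(a),np.sin(a)]);Y=np.array([-X[1],X[0]])
print("centre from pocket",np.mean(P,0)-45*Y,"from outer",np.mean(O,0)-61.5*Y,"from dock",np.mean(D,0)-76*Y)
L=[f(187,400,.056),f(130,400,.056),f(499,400,.056)];print("cheek",L)
E
```

```text
pocket [[ 409.4 -132.2]
 [ 436.6 -129.5]
 [ 439.5 -156.5]
 [ 412.  -159.3]] [ 424.3465211  -144.39014342] 27.353312526808168 27.203696145599523
outer [array([ 406.84537439, -130.30897852]), array([ 438.86870113, -127.06665287])] 32.18704912036436
dock [array([ 376.79075584, -118.38946033]), array([ 465.53002103, -109.4246516 ])] 89.19094674341306 5.768685643231306
cap [ 426.20353832 -174.11661763]
cap [ 429.3483783  -201.60339769]
centre from pocket [ 429.05030195 -189.14362871] from outer [ 429.28553825 -189.85091226] from dock [ 429.10455164 -189.49072001]
cheek [array([ 400.39328356, -176.67162508]), array([ 388.55143189, -177.71936767]), array([ 464.30957064, -170.01431918])]
```

Request:
{"fn": "move_arm", "kwargs": {"commands": [[0.015, [-0.003, 0.025, 0.003], 0], [0.015, [-0.004, 0.028, 0], 0], [0.015, [-0.002, 0.018, 0], 0], [0.015, [0, 0, 0], 0], [0.015, [0, 0, 0], 0]]}}

```text
time_s: 5.05
position: [0.426, -0.146, 0.131]
eef_rot: [-2.097, -2.326, 0.005]
ft_force: [-0.2, 0.8, -1.1]
gripper_width: 0.227
```

Request:
{"fn": "move_arm", "kwargs": {"commands": [[0.015, [-0.0017, 0.0014, -0.015], 0], [0.015, [0, 0, -0.02], 0], [0.015, [0, 0, -0.008], 0], [0.015, [0, 0, 0], 0], [0.015, [0, 0, 0], 0]]}}

```text
time_s: 5.47
position: [0.4266, -0.1455, 0.086]
eef_rot: [-2.094, -2.329, 0.005]
ft_force: [-0.4, -0.5, -0.3]
gripper_width: 0.224
```

Request:
{"fn": "move_arm", "kwargs": {"commands": [[0.015, [-0.0023, 0.001, 0], 0], [0.015, [0, 0, 0], 0], [0.015, [0, 0, 0], 0]]}}

```text
time_s: 5.72
position: [0.4249, -0.1452, 0.0874]
eef_rot: [-2.096, -2.329, 0.004]
ft_force: [0.6, -0.0, -0.2]
gripper_width: 0.224
```

Request:
{"fn": "move_arm", "kwargs": {"commands": [[0.015, [-0.001, 0.0005, -0.008], 0], [0.015, [-0.0005, 0, -0.008], 0], [0.015, [-0.0003, 0, -0.005], 0], [0.015, [0, 0, 0], 0], [0.015, [0, 0, 0], 0]]}}

```text
time_s: 6.13
position: [0.4232, -0.1449, 0.0651]
eef_rot: [-2.097, -2.331, 0.003]
ft_force: [-0.5, 0.6, 0.3]
gripper_width: 0.225
```

The vial bottom is 12 mm below the rim with no contact force. I continue to the floor.

Request:
{"fn": "move_arm", "kwargs": {"commands": [[0.015, [0.001, 0.0003, -0.006], 0], [0.015, [0, 0, -0.005], 0], [0.015, [0, 0, -0.002], 0], [0.015, [0, 0, 0], 0], [0.015, [0, 0, 0], 0]]}}

```text
time_s: 6.55
position: [0.4244, -0.1445, 0.0505]
eef_rot: [-2.097, -2.33, 0.003]
ft_force: [-0.5, -0.3, 0.1]
gripper_width: 0.23
```

Request:
{"fn": "move_arm", "kwargs": {"commands": [[0.06, [0, 0, 0], 0], [0.06, [0, 0, 0], 0], [0.06, [0, 0, 0], 0], [0.06, [0, 0, 0], 0], [0.06, [0, 0, 0], 0], [0.07, [0, 0, 0.015], 0], [0.07, [0, 0, 0.025], 0], [0.07, [0, 0, 0.02], 0], [0.07, [0, 0, 0], 0]]}}

```text
time_s: 7.3
position: [0.4238, -0.1443, 0.1126]
eef_rot: [-2.096, -2.329, 0.004]
ft_force: [0.4, -0.4, -0.1]
gripper_width: 0.741
```

Now over D at about (0.542, −0.194), stopping at z ≈ 0.11 to look.

Request:
{"fn": "move_arm", "kwargs": {"commands": [[0.07, [0.025, -0.01, 0.005], 0.006], [0.07, [0.036, -0.015, 0], 0], [0.07, [0.034, -0.015, 0], 0], [0.07, [0.02, -0.008, 0], 0], [0.07, [0, 0, 0], 0], [0.07, [0, 0, 0], 0]]}}

```text
time_s: 7.8
position: [0.5425, -0.1939, 0.1153]
eef_rot: [-2.088, -2.336, 0.004]
ft_force: [-1.0, 0.2, -0.6]
gripper_width: 0.742
```

```bash
python3 - <<'E'
from h import *
m=vision.camera_model("wrist"); s=sensors.read_state(); w=vision.grab_frame("wrist"); cv2.imwrite("pics/w5.png",w)
print(s["position"],s["eef_rot"])
for c,st in blobs(w,*BLUE,100,(0,0,512,290))[0]: print(c.round(1),st,onz(m,c,.062,1).round(4),onz(m,c,.073,1).round(4))
E
```

```text
[ 0.5425018  -0.19386208  0.11525156] [-2.08841418 -2.33608726  0.00413671]
[119.9 136. ] [107 124  26  25 504] [ 0.4195 -0.1461  0.062 ] [ 0.4249 -0.1446  0.073 ]
[122.7 171.6] [111 160  25  25 491] [ 0.4228 -0.1767  0.062 ] [ 0.428  -0.1737  0.073 ]
[126.6 204.3] [115 192  24  25 459] [ 0.4261 -0.2062  0.062 ] [ 0.4312 -0.2019  0.073 ]
[259.7 205.9] [248 194  24  25 464] [ 0.5434 -0.1933  0.062 ] [ 0.5429 -0.1895  0.073 ]
[215.6 279.3] [189 269  55  21 710] [ 0.5111 -0.2699  0.062 ] [ 0.5122 -0.2626  0.073 ]
```

View pics/w5.png

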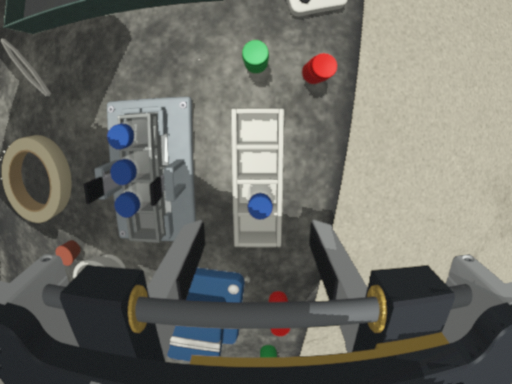

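Three caps are now in the cassette (C at (120,136), height consistent with the others). D at (260,206) is under the gripper. I descend.

Request:
{"fn": "move_arm", "kwargs": {"commands": [[0.07, [0, 0, -0.02], 0], [0.07, [0, 0, -0.03], 0], [0.07, [0, 0, -0.013], 0], [0.07, [0, 0, 0], 0], [0.07, [0, 0, 0], 0]]}}

```text
time_s: 8.27
position: [0.5385, -0.192, 0.0504]
eef_rot: [-2.088, -2.336, 0.004]
ft_force: [0.1, 1.0, 0.2]
gripper_width: 0.744
```

Request:
{"fn": "move_arm", "kwargs": {"commands": [[0.07, [0.0045, -0.002, -0.006], 0], [0.07, [0, 0, -0.003], 0], [0.07, [0, 0, 0], 0], [0.07, [0, 0, 0], 0]]}}

```text
time_s: 8.6
position: [0.5438, -0.1943, 0.0437]
eef_rot: [-2.09, -2.339, 0.002]
ft_force: [-0.4, -0.6, -0.2]
gripper_width: 0.748
```

Request:
{"fn": "move_arm", "kwargs": {"commands": [[0.07, [0, 0, -0.004], 0], [0.015, [0, 0, 0], 0], [0.015, [0, 0, 0], 0], [0.015, [0, 0, 0], 0], [0.015, [0, 0, 0], 0], [0.015, [0, 0, 0], 0], [0.015, [0, 0, 0], 0], [0.015, [0, 0, 0], 0], [0.015, [0, 0, 0], 0], [0.015, [0, 0, 0], 0]]}}

```text
time_s: 9.43
position: [0.5444, -0.1946, 0.0408]
eef_rot: [-2.092, -2.341, 0.001]
ft_force: [-0.4, -0.1, -0.3]
gripper_width: 0.226
```

Request:
{"fn": "move_arm", "kwargs": {"commands": [[0.015, [0, 0, 0], 0], [0.015, [0, 0, 0], 0], [0.015, [0, 0, 0], 0]]}}

```text
time_s: 9.68
position: [0.5443, -0.1946, 0.0408]
eef_rot: [-2.092, -2.34, 0.001]
ft_force: [0.5, 0.5, -1.5]
gripper_width: 0.226
```

Request:
{"fn": "move_arm", "kwargs": {"commands": [[0.015, [0, 0, 0.02], 0], [0.015, [0, 0, 0.035], 0], [0.015, [0, 0, 0.035], 0], [0.015, [-0.02, -0.008, 0.01], 0], [0.015, [-0.032, -0.011, 0], 0], [0.015, [-0.032, -0.011, 0], 0], [0.015, [-0.02, -0.007, 0], 0], [0.015, [0, 0, 0], 0], [0.015, [0, 0, 0], 0]]}}

```text
time_s: 10.43
position: [0.4353, -0.2316, 0.145]
eef_rot: [-2.09, -2.342, 0.003]
ft_force: [-0.4, 0.1, -0.7]
gripper_width: 0.229
```

Request:
{"fn": "move_arm", "kwargs": {"commands": [[0.015, [-0.0016, -0.0026, -0.015], -0.011], [0.015, [0, 0, -0.025], 0], [0.015, [0, 0, -0.014], 0], [0.015, [0, 0, 0], 0], [0.015, [0, 0, 0], 0]]}}

```text
time_s: 10.85
position: [0.437, -0.2339, 0.0903]
eef_rot: [2.103, 2.332, -0.001]
ft_force: [0.3, 0.4, 0.1]
gripper_width: 0.226
```

Request:
{"fn": "move_arm", "kwargs": {"commands": [[0.015, [-0.0035, -0.0004, -0.003], 0], [0.015, [0, 0, 0], 0], [0.015, [0, 0, 0], 0]]}}

```text
time_s: 11.1
position: [0.4348, -0.2343, 0.0886]
eef_rot: [2.101, 2.332, -0.001]
ft_force: [0.1, 0.2, -0.1]
gripper_width: 0.227
```

Request:
{"fn": "move_arm", "kwargs": {"commands": [[0.015, [-0.0012, 0, -0.008], 0], [0.015, [-0.0005, 0, -0.008], 0], [0.015, [-0.0003, 0, -0.006], 0], [0.015, [0, 0, 0], 0], [0.015, [0, 0, 0], 0]]}}

```text
time_s: 11.52
position: [0.433, -0.2345, 0.0655]
eef_rot: [2.099, 2.331, -0.0]
ft_force: [-0.3, -0.5, 0.6]
gripper_width: 0.226
```

Request:
{"fn": "move_arm", "kwargs": {"commands": [[0.015, [0.0007, 0.0003, -0.006], 0], [0.015, [0, 0, -0.005], 0], [0.015, [0, 0, -0.001], 0], [0.015, [0, 0, 0], 0], [0.015, [0, 0, 0], 0]]}}

```text
time_s: 11.93
position: [0.4338, -0.2342, 0.0521]
eef_rot: [2.1, 2.331, -0.0]
ft_force: [-0.7, 0.2, -0.7]
gripper_width: 0.226
```

Request:
{"fn": "move_arm", "kwargs": {"commands": [[0.06, [0, 0, 0], 0], [0.06, [0, 0, 0], 0], [0.06, [0, 0, 0], 0], [0.06, [0, 0, 0], 0], [0.06, [0, 0, 0], 0], [0.09, [0, 0, 0.015], 0], [0.09, [0, 0, 0.03], 0], [0.09, [0, 0, 0.03], 0], [0.09, [0, 0, 0], 0]]}}

```text
time_s: 12.68
position: [0.433, -0.2337, 0.1294]
eef_rot: [2.101, 2.333, -0.001]
ft_force: [1.0, -0.0, 0.6]
gripper_width: 0.825
```

Request:
{"fn": "move_arm", "kwargs": {"commands": [[0.09, [-0.002, 0.02, 0], 0], [0.09, [-0.002, 0.017, 0], 0], [0.09, [0, 0, 0], 0], [0.09, [0, 0, 0], 0]]}}

```text
time_s: 13.02
position: [0.4294, -0.1964, 0.1306]
eef_rot: [2.099, 2.329, 0.0]
ft_force: [0.0, -0.2, 0.4]
gripper_width: 0.96
```

```bash
python3 - <<'E'
from h import *
import pickle
m=vision.camera_model("wrist"); s=sensors.read_state(); w=vision.grab_frame("wrist"); t=vision.grab_frame("top"); cv2.imwrite("pics/w6.png",w); cv2.imwrite("pics/t6.png",t)
pickle.dump((m,s),open("w6.pkl","wb"))
print(s["position"],s["eef_rot"],s["gripper_width"])
for c,st in blobs(w,*BLUE,100,(150,0,360,300))[0]: print(c.round(1),st,onz(m,c,.073,1).round(4))
print(blobs(w,(0,0,0),(180,255,40),40,(190,100,330,260))[0])
cv2.imwrite("pics/w6c.png",cv2.resize(w[90:270,150:370],None,fx=3.3,fy=3.3,interpolation=cv2.INTER_CUBIC))
E
```

```text
[ 0.42940299 -0.19640448  0.13061866] [2.09948071e+00 2.32895197e+00 4.14541948e-04] 0.960231274326831
[257.  142.4] [245 130  25  26 500] [ 0.4233 -0.1447  0.073 ]
[256.9 178. ] [245 166  25  25 489] [ 0.4263 -0.1739  0.073 ]
[257.3 210.3] [246 198  24  25 451] [ 0.4295 -0.2019  0.073 ]
[257.5 243.2] [247 231  22  25 430] [ 0.433  -0.2328  0.073 ]
[295.9 283.7] [ 255  267   80   33 1417] [ 0.4741 -0.273   0.073 ]
[(array([222.42857143, 195.92546584]), array([219, 184,   8,  26, 161], dtype=int32)), (array([292.18556701, 194.05154639]), array([290, 184,   7,  22,  97], dtype=int32)), (array([326.99242424, 238.78030303]), array([324, 224,   6,  32, 132], dtype=int32))]
```

View pics/w6c.png

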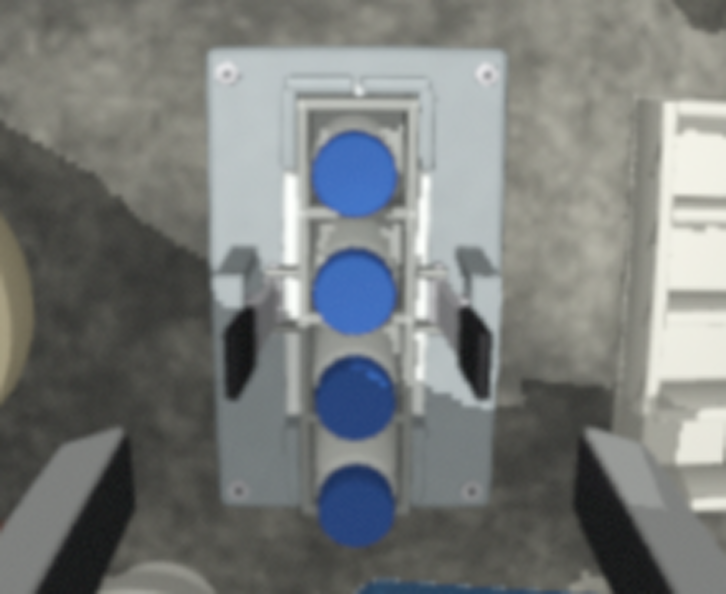

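All four blue caps are in the row ((355,173), (354,290), (355,397), (356,505) in the crop), with the pads symmetric at (240,352) and (475,352). Now down over the catches.

Request:
{"fn": "move_arm", "kwargs": {"commands": [[0.09, [-0.0005, 0.006, -0.01], 0], [0.09, [0, 0, -0.02], 0], [0.09, [0, 0, -0.015], 0], [0.09, [0, 0, 0], 0], [0.09, [0, 0, 0], 0]], "newtons": 30}}

```text
time_s: 13.53
position: [0.4283, -0.1915, 0.081]
eef_rot: [2.104, 2.327, -0.0]
ft_force: [0.6, -0.6, 0.5]
gripper_width: 0.956
```

Request:
{"fn": "move_arm", "kwargs": {"commands": [[0.09, [0.0007, 0.0018, -0.01], 0.003], [0.09, [0, 0, -0.007], 0], [0.09, [0, 0, 0], 0], [0.09, [0, 0, 0], 0]]}}

```text
time_s: 13.87
position: [0.4294, -0.1899, 0.063]
eef_rot: [2.101, 2.329, -0.0]
ft_force: [0.4, 0.0, 0.4]
gripper_width: 0.958
```

Request:
{"fn": "move_arm", "kwargs": {"commands": [[0.09, [-0.0003, 0.0004, -0.0035], 0], [0.09, [0, 0, 0], 0], [0.03, [0, 0, 0], 0], [0.03, [0, 0, 0], 0], [0.03, [0, 0, 0], 0], [0.03, [0, 0, 0], 0], [0.03, [0, 0, 0], 0], [0.03, [0, 0, 0], 0]]}}

```text
time_s: 14.53
position: [0.4299, -0.1899, 0.0607]
eef_rot: [2.099, 2.327, 0.001]
ft_force: [-1.2, 1.5, 2.3]
gripper_width: 0.566
```

Request:
{"fn": "move_arm", "kwargs": {"commands": [[0.03, [0, 0, 0], 0], [0.03, [0, 0, 0], 0], [0.03, [0, 0, 0], 0], [0.03, [0, 0, 0], 0], [0.03, [0, 0, 0], 0]]}}

```text
time_s: 14.95
position: [0.4298, -0.1898, 0.0607]
eef_rot: [2.099, 2.327, 0.001]
ft_force: [0.4, 1.5, 0.3]
gripper_width: 0.482
```

The opening is 45 mm, so both pads are at their stops. I start lifting slowly.

Request:
{"fn": "move_arm", "kwargs": {"commands": [[0.03, [0, 0, 0], 0], [0.03, [0, 0, 0], 0], [0.03, [0, 0, 0.002], 0], [0.03, [0, 0, 0.003], 0], [0.03, [0, 0, 0.003], 0]], "newtons": 35}}

```text
time_s: 15.37
position: [0.4291, -0.1895, 0.0683]
eef_rot: [2.1, 2.329, 0.0]
ft_force: [-0.8, -0.3, -2.3]
gripper_width: 0.474
```

The force is −2.3 N, which is just the weight of the full cassette, so the latches are free. I continue straight up.

Request:
{"fn": "move_arm", "kwargs": {"commands": [[0.03, [0, 0, 0.006], 0], [0.03, [0, 0, 0.008], 0], [0.03, [0, 0, 0.01], 0], [0.03, [0, 0, 0.012], 0], [0.03, [0, 0, 0.014], 0], [0.03, [0, 0, 0.014], 0], [0.03, [0, 0, 0.012], 0], [0.03, [0, 0, 0.006], 0], [0.03, [0, 0, 0], 0], [0.03, [0, 0, 0], 0]]}}

```text
time_s: 16.2
position: [0.4289, -0.1895, 0.1613]
eef_rot: [2.098, 2.326, 0.001]
ft_force: [-0.1, -0.2, -2.9]
gripper_width: 0.479
```

Request:
{"fn": "move_arm", "kwargs": {"commands": [[0.03, [0, 0, 0], 0], [0.03, [0, 0, 0], 0], [0.03, [0, 0, 0], 0]]}}

```text
time_s: 16.45
position: [0.4284, -0.1892, 0.1601]
eef_rot: [2.099, 2.327, 0.001]
ft_force: [0.2, -0.1, -1.9]
gripper_width: 0.478
```

```bash
python3 - <<'E'
from h import *
s=sensors.read_state(); m=vision.camera_model("wrist"); w=vision.grab_frame("wrist"); a=vision.grab_frame("scene")
print(s["position"],s["ft_force"],s["ft_torque"],s["gripper_width"])
for c,st in blobs(w,*BLUE,100,(150,60,360,300))[0]: print(c.round(1),st,onz(m,c,.173,1).round(4))
cv2.imwrite("pics/s7.png",np.hstack([cv2.resize(a[120:300,190:370],(400,400),interpolation=3),cv2.resize(w[80:300,150:370],(400,400),interpolation=3)]))
E
```

```text
[ 0.42838456 -0.18919611  0.16010796] [ 0.16045218 -0.11847055 -1.91065551] [-0.0352536  -0.0977215   0.01845144] 0.4777239057713055
[255.6 168.5] [ 238  151   36   36 1000] [ 0.4218 -0.1436  0.173 ]
[255.6 215.7] [239 198  34  36 927] [ 0.4247 -0.1722  0.173 ]
[256.  256.7] [241 241  31  32 820] [ 0.4279 -0.2001  0.173 ]
[272. 288.] [242 261  60  39 959] [ 0.4411 -0.2235  0.173 ]
```

View pics/s7.png

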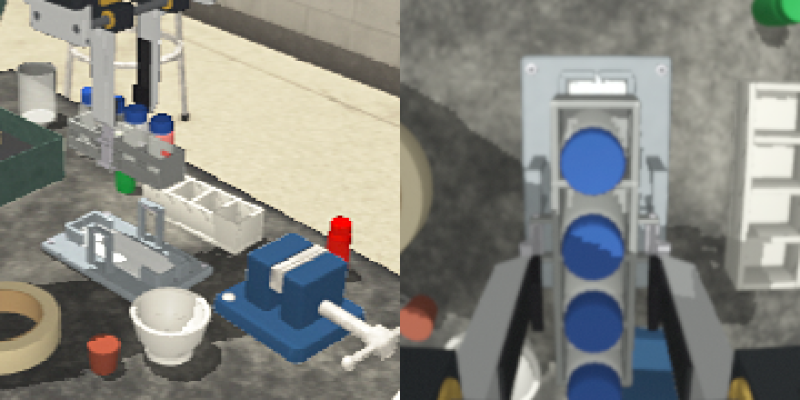

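The cassette hangs level about 10 cm above the empty dock, with four blue caps in it and the bystanders where they were. I hand in.

```bash
python3 -c "
from cell import finish_job,sensors
s=sensors.read_state();print(s['time_s'],s['position'],s['gripper_width']);print(finish_job())"
```

```text
16.55 [ 0.42838398 -0.18920352  0.16012937] 0.4761672101025661
the job is handed in; nothing more can be done
None
```

I loaded vials C and D into the cassette's two empty end pockets while it was still clipped in the dock. I then squeezed both catches, lifted the full cassette straight up about 99 mm, and handed the job in at 16.6 s still holding it.

**Last checks:**
- **Grip:** the opening was steady at about 45 mm, which matches both catches fully squeezed, with the grip set to 35 N. The gripper read about 1.8 mm low on the vials, so the true squeeze may have been a millimetre or two short of the stop, but the catches released.
- **Load:** the wrist force was about −2 N, close to the expected weight of the full cassette.
- **Vials and level:** the pictures showed four caps in the row. The first three kept the same spacing as before the lift; the fourth cap's measurement was spoiled by the blue vise behind it, so I confirmed it only by eye.
- **Vials home:** I judged this from the release height and the caps lining up in one row. I did not measure the vial height separately.
- **Bystanders:** the mortar, beaker and vial block looked unmoved in the last picture. The timer was not in that crop, and nothing went near it.

No check failed.

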